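Reseat the ring burr of the spice grinder

TASK

The spice grinder has been brushed out and its ring burr put back without lining it up, so its flange is riding on the locating pin. With a fingertip, push the burr round by a finger lug until the notch in its flange is over the pin, then press it down fully home, without forcing it. Do not lift the burr, and leave the other things on the counter where they are.

Things in the scene. Friction and masses are not known exactly. Their poses are not given: they have to be found in the camera images.
- grinder: Electric burr grinder in white plastic, 170 x 130 mm and 165 mm high, hopper off; it stands firm on the counter. Origin: centre of its underside; +z up, -x to its front (catch bin and switch). Its flat top deck is 165 mm above the origin; the burr's vertical axis goes through the origin.
- pin_top (a point): Top of the upright steel locating pin on the deck: 6 mm thick with a domed end, 6 mm high above the deck, 37 mm from the burr's axis on the grinder's +x side (a small moulded arrow on the deck points at it). It shows 2 mm beyond the flange's rim.
- burr_top (a point): The burr: a flat black plastic flange, 76 mm across and 4 mm thick, round a steel ring with a hole of 33 mm. This point lies on the burr's vertical axis at the flange's upper face. +x points to the notch, +y to lug a, -y to lug b. At the start the flange rides on the pin, its underside 6 mm above the deck; fully home it lies on the deck with the pin in the notch.
- notch (a point): Middle of the notch at the flange's upper face, 37 mm from the burr's axis: a straight slot 10 mm wide, cut through the flange from the rim to 32 mm from the axis. It leaves 2 mm beside the pin on either side.
- lug_a (a point): Centre of the top of finger lug a, an upright plastic fin on the flange: 16 mm long radially (19 to 35 mm from the axis), 5 mm thick round the axis, 16 mm high above the flange. It is a quarter turn anticlockwise (seen from above) from the notch.
- lug_b (a point): The same of finger lug b, a quarter turn clockwise from the notch, opposite lug a.
- burr (a joint): Turn of the burr in rad, positive anticlockwise seen from above; 0 = notch at the pin. It starts between 0.6 and 2.2. A snug silicone gasket lets it turn either way without end and holds it where it is left; 0.06 Nm (2 to 3 N at a lug) turns it.
- burr_press (a joint): How far the burr has been pressed down, in m: 0 = riding on the pin, 0.006 = fully home, negative = lifted. The gasket holds it: it does not drop by itself; about 6 N, at any place on the burr, pushes it down once the notch is over the pin.
- hopper: Bystander: the grinder's smoked plastic hopper, open cup 110 mm wide, 95 mm high. Origin: centre of its underside.
- funnel: Bystander: steel funnel standing on its mouth, 100 mm wide, 110 mm high. Origin: centre of its underside.
- ramekin: Bystander: white ceramic ramekin, 86 mm wide, 45 mm high. Origin: centre of its underside.
- jar: Bystander: amber glass jar with a steel screw-top lid, 72 mm wide, 125 mm high. Origin: centre of its underside.
- scoop: Bystander: yellow plastic scoop, cup 46 mm wide and 30 mm high with a flat handle along its +x to 95 mm. Origin: under the cup's centre.
- brush: Bystander: cleaning brush lying on the counter along its x axis. Origin: under its middle.
Things that resemble listed ones, but are neither listed nor needed, are in the scene too. Leave any green or purple look-alike of the grinder alone.

How it is judged:
By the outcome, as a careful person would: the job done as asked, in the order asked, and still so for the second after the job is handed in, with the robot touching nothing.
It also fails if it takes over 51 s, if anything falls off the work surface, if the arm or the gripper's body presses on something with over 40 N, if the wrist force passes 120 N, or if a joint passes its speed limit or range.

ROBOT

A 6-joint arm with a two-finger parallel gripper is mounted at the origin on the work surface. World frame = base frame: x ahead of the robot, y to its left, z up, the work surface at z = 0. Lengths are in m, angles in rad, forces in N, time in s.
With the tool pointing down it reaches from about 0.3 to 0.75 m from the base axis. Payload 8.5 kg.
Tool frame: the origin (TCP) lies where the fingers leave the gripper's body, on its centre line; the fingertips stand 73 mm ahead of it and the grasp point (between the pads) lies 54 mm ahead of it; z points along the fingers, y is the line along which they close (so a half turn about z gives the same grasp; the last joint's range is limited). The gripper opens to 85 mm and grips with 20 to 120 N. Pads are 22 mm wide; open, the fingers measure 114 mm over their backs; the gripper's body (76 mm by 85 mm) begins 54 mm behind the grasp point. The pads swing forward as they close: fully open they stand 13 mm farther back than shut.
Start: joints at [0.981, 0.381, 1.297, -0, 1.464, -0.215], TCP at [0.201, 0.512, 0.304] pointing down, gripper open.
Joint ranges: [-3.11, 3.11], [-0.89, 2.33], [0.22, 2.48], [-1.42, 4.56], [0.17, 2.85], [-2.88, 2.88]. Speed limits (rad/s): [2.39, 2.39, 3.14, 3.14, 3.14, 3.14].

INTERFACE

Orientations are given as a rotation vector (axis times angle).
In Python, from rig import bot, snapshot, calibration gives the robot as it stands.
- The arm moves only by the tool drive_tool, never from a script. Its arguments are lists of equal length, an entry for each row: "dp": the shift along the world's x, y, z in units of 0.1 m (1.0 is 0.1 m), a list of three; "angular": the turn, a rotation vector about the world's x, y, z in units of 60 degrees (1.0 is 60 degrees), a list of three. A call has 1 to 10 rows; each row is the pose to reach, as a shift and turn from the pose commanded when the call began; what a row does not reach only later rows make up. A row lasts 1/12 s, in which the tool goes at most 41.7 mm and 7.16 degrees, less where a joint would pass 70% of its speed; a pose out of reach is approached as far as the arm can. A call with a number of a shift or a turn outside -1 to 1 is refused whole. A call with a gripper value outside its range is refused whole. "hand" is the closure, from -1 (fully open) to 1 (shut), so that 0 is half open, set as the call begins (left out, the last holds). The fingers move at their own pace and stop on an object; the grip force is fixed at half the most. Time passes only in rows, so rows that repeat a pose let the fingers close. It gives the time, the measured TCP pose, the force, the opening and the grip force at its end, in the units of the state.
- bot.observe(): the state, without advancing time (a new reading comes with each control period).
- snapshot(name): name is "scene" or "top" or "wrist"; returns the picture (384x512x3 uint8, red, green, blue); there is no depth.
- calibration(name): a dict with "fx", "fy", "cx", "cy" (pixels), "R" (3x3) and "t" (3): a world point X has camera coordinates R X + t. Camera axes: x right, y down, z forward; pixel columns grow to the right and rows downward; lengths in m; the calibration is good to about 2 mm. The wrist camera is an equidistant fisheye: a pixel r from the principal point sees the ray r / f radians off the axis. A picture is of the moment at which its call begins: read the wrist's pose just before it. calibration takes no time and is no camera call; for the wrist camera it gives the pose at the moment of the call.
- bot.finish_job(): hands the job in; it is judged then, once.
The state is a dict: "t": time; "q": joint angles; "qvel": joint speeds; "effort": joint torques, N m; "ee_pos": TCP position; "eef_rot": TCP orientation; "wrist_force": force on the tool from outside, world axes, zero at the start; "wrist_torque": the same for the moment, N m; "grip_width": finger opening in m; "finger_force": force on a finger pad.
Only numpy, scipy, OpenCV 4.12 (cv2) and the standard library are available. Lean on these libraries where they do the work, as an engineer would, in place of code of your own. Each camera call takes 0.05 s, during which the arm holds its last target. There are 200 camera calls.

## Working session

There is one attempt and no reset: what is moved stays moved. The work goes in short steps, Python scripts to look and compute and a tool call to move; the robot and the scene stay as the last step left them, time stands still between calls to the robot, and variables do not carry over. Pictures are saved under pics/ and viewed, at most 10 in all, crops included, and the job is handed in when it is done.

Besides the shell and the picture viewer there is one more tool, called by a JSON object that holds its "method" and its "body", one argument or row to a line. drive_tool: Moves the arm, as the interface text tells. Shifts and turns lie within -1 to 1; 1 stands for 0.1 m of shift or 60 degrees of turn. Its arguments: {"type":"object","properties":{"dp":{"type":"array"},"angular":{"type":"array"},"hand":{"type":"number"}},"required":["dp","angular"]}

```bash
mkdir -p pics
python3 - <<'E'
from rig import bot,snapshot,calibration
import cv2,numpy as np
a=snapshot("scene");b=snapshot("top")
np.save("a.npy",a);np.save("b.npy",b)
cv2.imwrite("pics/s.png",cv2.resize(a[:,:,::-1],(800,600),interpolation=cv2.INTER_CUBIC))
cv2.imwrite("pics/t.png",cv2.resize(b[:,:,::-1],(800,600),interpolation=cv2.INTER_CUBIC))
for n in("scene","top"):print(calibration(n))
s=bot.observe();print(s)
E
```

```text
{'fx': 450.70278319980844, 'fy': 450.70278319980844, 'cx': 257.4019028933292, 'cy': 190.56983897984918, 'R': array([[ 0.99099871, -0.13358468,  0.00875772],
       [-0.12394703, -0.94028529, -0.31701846],
       [ 0.05058357,  0.31307939, -0.94837893]]), 't': array([-0.44707607,  0.2191337 ,  1.19141553])}
{'fx': 367.63549876012826, 'fy': 367.63549876012826, 'cx': 252.42515386401453, 'cy': 190.92027847425797, 'R': array([[ 0.02611167, -0.99952281,  0.0165023 ],
       [-0.9968642 , -0.02726867, -0.07428455],
       [ 0.07469909, -0.01451086, -0.99710054]]), 't': array([0.10281283, 0.48956107, 1.17970495])}
{'t': 0.1, 'q': array([ 9.80753810e-01,  3.81150407e-01,  1.29816308e+00,  1.57202487e-05,
        1.46359239e+00, -2.15305619e-01]), 'qvel': array([-0.00075353, -0.00044563, -0.0016853 , -0.00235762,  0.00247063,
        0.0003241 ]), 'effort': array([ 3.38001511e-03, -4.49218404e+01, -2.31654418e+01, -2.14172578e-04,
        3.64843880e-03,  1.68955069e-06]), 'ee_pos': array([0.20122393, 0.51169148, 0.30336914]), 'eef_rot': array([-5.85101153e-01, -3.08608716e+00,  1.88786491e-03]), 'wrist_force': array([ 0.03375719,  0.1802237 , -0.26496515]), 'wrist_torque': array([-0.00782808, -0.04702078,  0.00441983]), 'finger_force': 0.0, 'grip_width': 0.08567158566134513}
```

View pics/s.png

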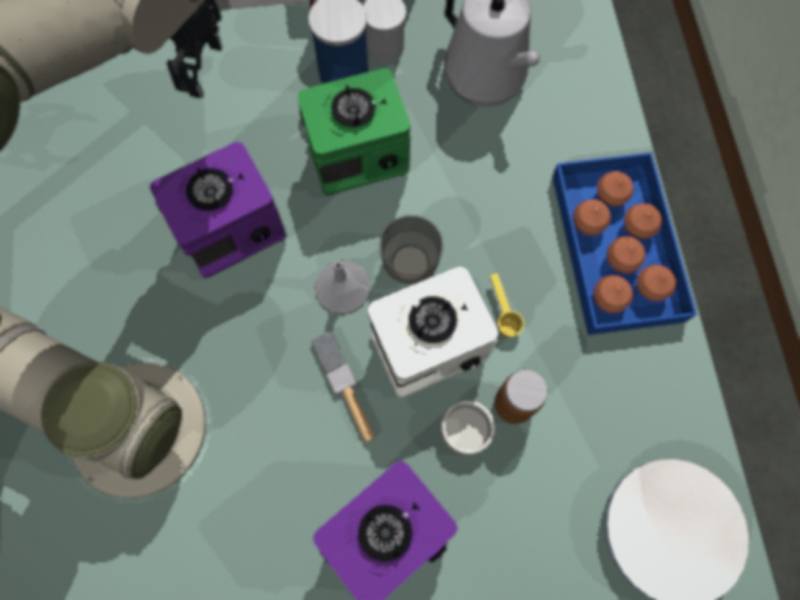

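View pics/t.png

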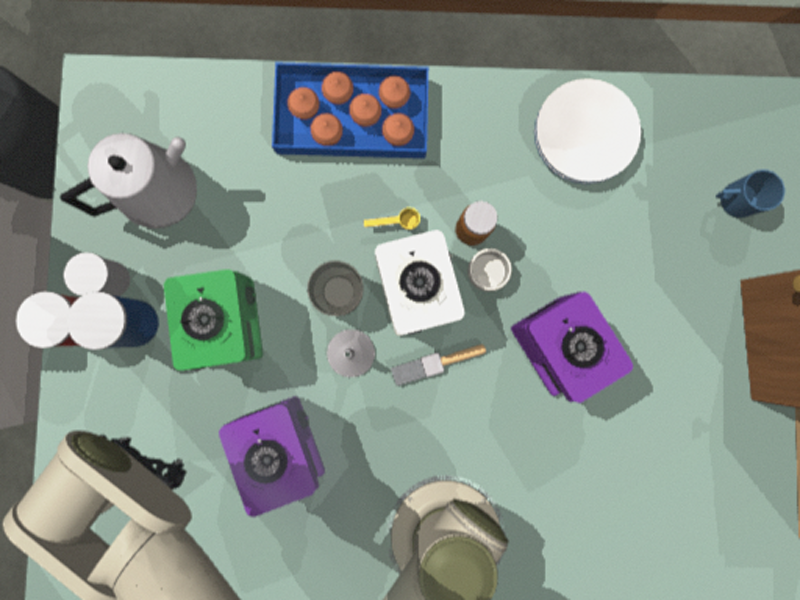

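The white grinder's burr is at about (432,320) in the enlarged scene view and (420,282) in the top view. Its arrow is at (463,307) and (412,253). I'll triangulate the burr and zoom in.

```bash
cat > h.py <<'E'
import numpy as np,cv2
from rig import bot,snapshot,calibration
def ray(c,u,v,fish=False):
    x=np.array([(u-c['cx'])/c['fx'],(v-c['cy'])/c['fy']])
    if fish:
        r=np.hypot(*x); d=np.array([*(x/max(r,1e-9)*np.sin(r)),np.cos(r)])
    else: d=np.array([*x,1.])
    return -c['R'].T@c['t'],c['R'].T@d
def onz(c,u,v,z,fish=False):
    o,d=ray(c,u,v,fish);return o+d*(z-o[2])/d[2]
E
python3 - <<'E'
from h import *
S=calibration("scene");T=calibration("top");k=.64
a=np.load("a.npy");b=np.load("b.npy")
for c,l in((S,[(432,320),(463,307)]),(T,[(420,282),(412,253)])):
    for u,v in l: print(onz(c,u*k,v*k,.17))
for n,c,img in(("s",S,a),("t",T,b)):
    m=(img.min(2)>(185)).astype(np.uint8)
    L,lab,st,ce=cv2.connectedComponentsWithStats(m)
    u0=(432*k,345*k) if n=="s" else (395*k,260*k)
    i=lab[int(u0[1]),int(u0[0])];print(i,st[i])
    cn,_=cv2.findContours((lab==i).astype(np.uint8),0,2)
    P=np.array([onz(c,*p[0],.165)[:2] for p in max(cn,key=len)],np.float32)
    print(cv2.minAreaRect(P))
ca=cv2.resize(a[165:260,225:330,::-1],(395,357),interpolation=cv2.INTER_CUBIC)
cb=cv2.resize(b[140:220,230:310,::-1],(395,357),interpolation=cv2.INTER_CUBIC)
cv2.imwrite("pics/c.png",np.hstack([ca,cb]))
E
```

```text
[0.50552916 0.07287941 0.17      ]
[0.55599983 0.08730297 0.17      ]
[0.50628271 0.07223958 0.17      ]
[0.55916562 0.08809507 0.17      ]
0 [     0      0    512    384 185444]
((0.47706156969070435, 0.1814059019088745), (1.004281759262085, 1.4456266164779663), 82.76534271240234)
5 [ 240  147   57   67 2122]
((0.5087133646011353, 0.07393965125083923), (0.17258770763874054, 0.13194729387760162), 15.939008712768555)
```

View pics/c.png

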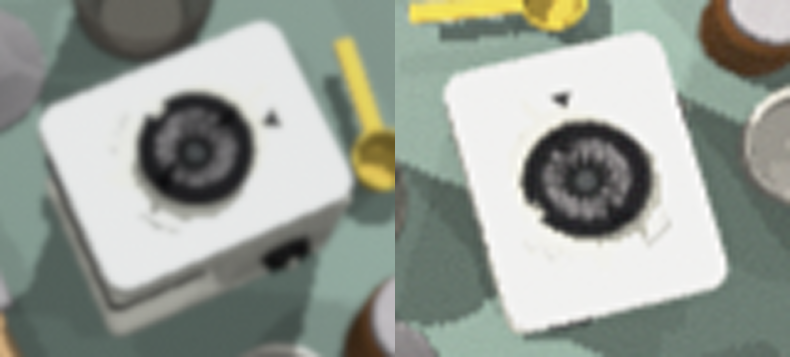

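The white grinder sits at about (0.507, 0.073) with yaw about 16°, and its arrow is on the far side. The notch shows at (152,107) in the left crop and (540,215) in the right, which puts the burr turn at about +2.1 rad. I'll move over it for a closer look.

{"method": "drive_tool", "body": {
  "dp": [
    [0.2,-0.25,0.15],
    [0.45,-0.6,0.15],
    [0.7,-0.9,0.15]
  ],
  "angular": [
    [0,0,0],
    [0,0,0],
    [0,0,0]
  ],
  "hand": 1
}}

```text
t: 0.35
ee_pos: [0.2714, 0.4208, 0.3191]
eef_rot: [0.582, 3.087, 0.0]
wrist_force: [0.9, 0.7, -0.4]
grip_width: 0.0514
finger_force: 0.0
```

{"method": "drive_tool", "body": {
  "dp": [
    [0.25,-0.3,0.15],
    [0.5,-0.6,0.15],
    [0.7,-0.9,0.15]
  ],
  "angular": [
    [0,0,0],
    [0,0,0],
    [0,0,0]
  ]
}}

```text
t: 0.6
ee_pos: [0.3426, 0.3302, 0.3343]
eef_rot: [0.586, 3.086, 0.001]
wrist_force: [0.2, -0.1, 0.1]
grip_width: 0.0126
finger_force: 0.0
```

{"method": "drive_tool", "body": {
  "dp": [
    [0.25,-0.3,0.15],
    [0.5,-0.6,0.15],
    [0.7,-0.9,0.15]
  ],
  "angular": [
    [0,0,0],
    [0,0,0],
    [0,0,0]
  ]
}}

```text
t: 0.85
ee_pos: [0.4126, 0.24, 0.3493]
eef_rot: [0.586, 3.086, 0.001]
wrist_force: [0.7, 1.2, 0.1]
grip_width: -0.0002
finger_force: 0.0
```

{"method": "drive_tool", "body": {
  "dp": [
    [0.25,-0.3,0.15],
    [0.5,-0.6,0.15],
    [0.6,-0.8,0.15],
    [0.6,-0.8,0.15]
  ],
  "angular": [
    [0,0,0],
    [0,0,0],
    [0,0,0],
    [0,0,0]
  ]
}}

```text
t: 1.18
ee_pos: [0.4733, 0.1585, 0.3632]
eef_rot: [-0.592, -3.085, 0.002]
wrist_force: [-0.5, 0.3, -0.8]
grip_width: -0.0003
finger_force: 0.0
```

Run:
```python
from h import *
from scipy.spatial.transform import Rotation as Ro
s=bot.observe();c=calibration("wrist");a=snapshot("wrist");np.save("w.npy",a)
print(s['t'],s['ee_pos'],s['wrist_force'],Ro.from_rotvec(s['eef_rot']).as_matrix().round(3))
print("cam",-c['R'].T@c['t'],c['R'],c['fx'],c['cx'],c['cy'])
cv2.imwrite("pics/w.png",cv2.resize(a[:,:,::-1],(800,600),interpolation=cv2.INTER_CUBIC))
```

```text
1.1833 [0.47332238 0.15848366 0.36321668] [-0.48377609  0.32664472 -0.80127921] [[-0.929  0.37  -0.001]
 [ 0.37   0.929 -0.001]
 [ 0.    -0.001 -1.   ]]
cam [0.4094141  0.18429872 0.43171745] [[ 0.37062837  0.92877914 -0.00197997]
 [ 0.89385541 -0.35611137  0.27240999]
 [ 0.25230363 -0.10273268 -0.96217923]] 297.3186396354542 254.66051885701526 191.80916019913974
```

View pics/w.png

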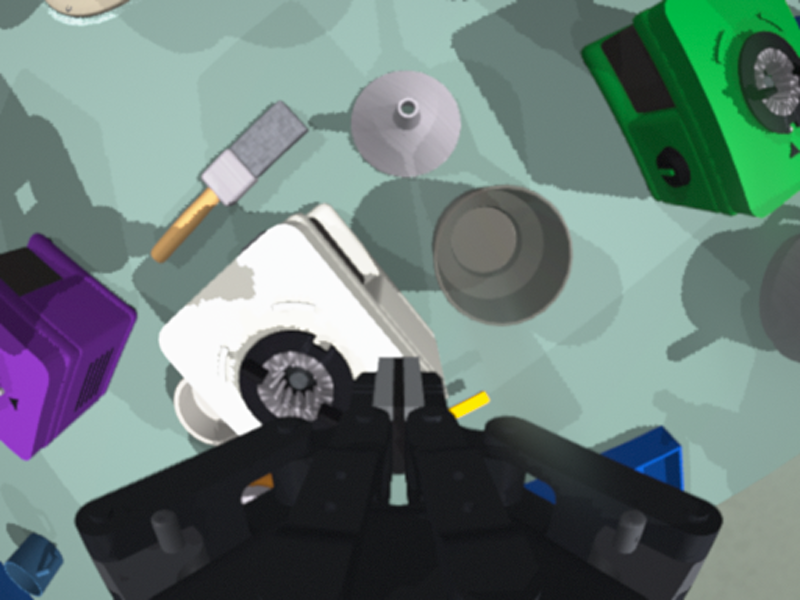

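The wrist view shows the burr centred near (298,380). The white notch is at (322,343), and the lugs are at about (255,368) and (330,412).

Run:
```python
from h import *
c=calibration("wrist");k=.64;a=np.load("w.npy")
f=lambda u,v,z:onz(c,u*k,v*k,z,True)
cn=f(296,379,.175);print("centre",cn)
for n,p,z in(("notch",(322,343),.175),("lug",(253,367),.19),("lug",(332,413),.19)):
    q=f(*p,z)-cn;print(n,np.degrees(np.arctan2(q[1],q[0])),np.hypot(*q[:2]),q)
# metric rectified view of flange plane
g=np.zeros((500,500,2),np.float32)
C=[.507,.073]
for i in range(500):
  for j in range(500):
    X=np.array([C[0]+(250-i)*.0004,C[1]+(250-j)*.0004,.175]);p=c['R']@X+c['t']
    r=np.hypot(p[0],p[1]);th=np.arctan2(r,p[2])
    g[i,j]=(c['cx']+c['fx']*th*p[0]/r,c['cy']+c['fy']*th*p[1]/r)
cv2.imwrite("pics/r.png",cv2.remap(a,g,None,cv2.INTER_CUBIC)[:,:,::-1])
```

```text
centre [0.49970427 0.08102829 0.175     ]
notch 121.89846666215786 0.03015821735978787 [-0.01593607  0.0256039   0.        ]
lug -144.49362557903254 0.026212912175979618 [-0.02133864 -0.01522429  0.015     ]
lug 36.07013432003369 0.02819161420390052 [0.02278719 0.01659852 0.015     ]
```

View pics/r.png

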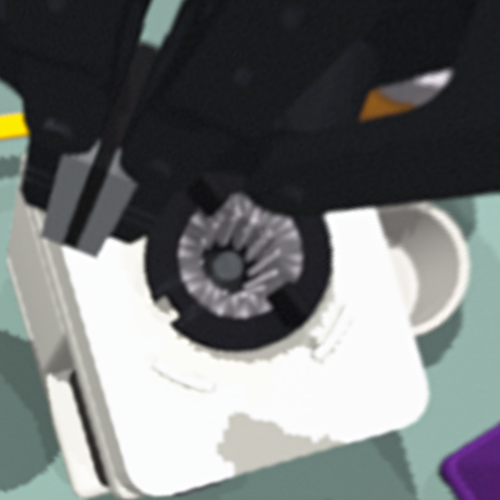

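Measured on the rectified view (0.4 mm per pixel), the flange centre is at (238,256) and the notch at (167,308). Allowing for the arm's settling lag, the centre is about (0.506, 0.0735) in the world frame. The notch is at about 126° and the pin at 16°, so the burr has to turn about 110° clockwise. I'll push on lug b, which is at 36°.

{"method": "drive_tool", "body": {
  "dp": [
    [0.1,-0.12,0],
    [0.2,-0.25,0],
    [0.3,-0.37,-0.2],
    [0.43,-0.5,-0.4],
    [0.43,-0.5,-0.6],
    [0.43,-0.5,-0.6],
    [0.43,-0.5,-0.6]
  ],
  "angular": [
    [0,0,-0.1],
    [0,0,-0.2],
    [0,0,-0.3],
    [0,0,-0.4],
    [0,0,-0.5],
    [0,0,-0.53],
    [0,0,-0.53]
  ]
}}

```text
t: 1.82
ee_pos: [0.5137, 0.1126, 0.3028]
eef_rot: [-1.408, -2.805, 0.002]
wrist_force: [0.0, 0.1, 0.1]
grip_width: 0.0
finger_force: 0.0
```

Run:
```python
from h import *
from scipy.spatial.transform import Rotation as Ro
for n,f in(("top",0),("scene",0)):
    c=calibration(n);a=snapshot(n)
    p=c['R']@[.5145,.1115,.23]+c['t'];u,v=c['fx']*p[0]/p[2]+c['cx'],c['fy']*p[1]/p[2]+c['cy']
    print(n,u,v)
    cv2.imwrite(f"pics/{n}2.png",a[:,:,::-1])
s=bot.observe();print(s['ee_pos'],s['q'],Ro.from_rotvec(s['eef_rot']).as_matrix().round(3))
a=cv2.imread("pics/scene2.png")[150:270,210:340];cv2.imwrite("pics/sc2.png",cv2.resize(a,None,fx=4,fy=4,interpolation=2))
```

```text
top 255.6263740401261 174.73863691086206
scene 279.15316655968377 180.81116503888845
[0.51410902 0.11258596 0.30433231] [-9.62092483e-03  3.38499154e-01  1.36194733e+00  1.46629097e-04
  1.44056700e+00 -6.53092813e-01] [[-0.6    0.8    0.001]
 [ 0.8    0.6    0.   ]
 [-0.     0.001 -1.   ]]
```

View pics/sc2.png

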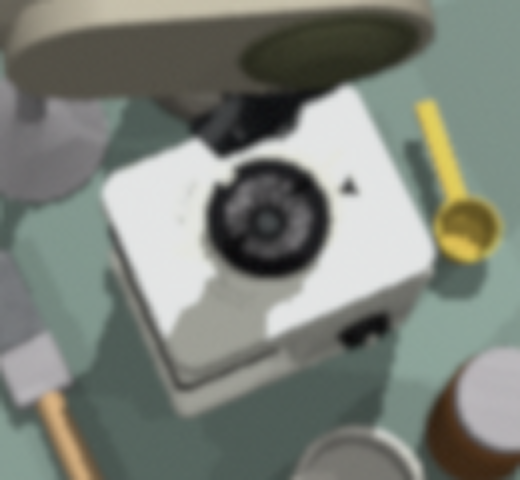

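The fingertip is above the +y side of the burr, clear of lug b. I'll lower it beside the lug and come up to contact.

{"method": "drive_tool", "body": {
  "dp": [
    [0,0,-0.15],
    [0,0,-0.3],
    [0,0,-0.45],
    [0,0,-0.47],
    [0,0,-0.47]
  ],
  "angular": [
    [0,0,0],
    [0,0,0],
    [0,0,0],
    [0,0,0],
    [0,0,0]
  ]
}}

```text
t: 2.33
ee_pos: [0.5142, 0.1122, 0.2571]
eef_rot: [-1.406, -2.809, 0.0]
wrist_force: [0.2, -0.8, 1.1]
grip_width: -0.0003
finger_force: 0.0
```

{"method": "drive_tool", "body": {
  "dp": [
    [0.02,-0.025,0],
    [0.035,-0.05,0],
    [0.05,-0.07,0],
    [0.06,-0.085,0],
    [0.07,-0.1,0],
    [0.07,-0.1,0]
  ],
  "angular": [
    [0,0,0],
    [0,0,0],
    [0,0,0],
    [0,0,0],
    [0,0,0],
    [0,0,0]
  ]
}}

```text
t: 2.83
ee_pos: [0.5215, 0.1016, 0.2572]
eef_rot: [1.409, 2.808, 0.001]
wrist_force: [-0.8, 0.3, -0.2]
grip_width: -0.0
finger_force: 0.2
```

Run:
```python
from h import *
s=bot.observe();print(s['ee_pos'],s['wrist_force'])
# tip starts at commanded P; rotate about centre C
C=np.array([.5063,.0735]);P=np.array([.5215,.1017])
for d in range(0,121,10):
    a=-np.radians(d);R=np.array([[np.cos(a),-np.sin(a)],[np.sin(a),np.cos(a)]])
    print(d,((R@(P-C)+C-P)/.1).round(3),round(-d/60,3))
```

```text
[0.52153441 0.10163069 0.25718203] [-0.78828848  0.30044078 -0.18580263]
0 [0. 0.] 0.0
10 [ 0.047 -0.031] -0.167
20 [ 0.087 -0.069] -0.333
30 [ 0.121 -0.114] -0.5
40 [ 0.146 -0.164] -0.667
50 [ 0.162 -0.217] -0.833
60 [ 0.168 -0.273] -1.0
70 [ 0.165 -0.328] -1.167
80 [ 0.152 -0.383] -1.333
90 [ 0.13  -0.434] -1.5
100 [ 0.099 -0.481] -1.667
110 [ 0.061 -0.521] -1.833
120 [ 0.016 -0.555] -2.0
```

{"method": "drive_tool", "body": {
  "dp": [
    [0.024,-0.015,0],
    [0.047,-0.031,0],
    [0.068,-0.049,0],
    [0.087,-0.069,0],
    [0.105,-0.091,0],
    [0.121,-0.114,0],
    [0.134,-0.139,0],
    [0.146,-0.164,0],
    [0.155,-0.19,0],
    [0.162,-0.217,0]
  ],
  "angular": [
    [0,0,-0.083],
    [0,0,-0.167],
    [0,0,-0.25],
    [0,0,-0.333],
    [0,0,-0.417],
    [0,0,-0.5],
    [0,0,-0.583],
    [0,0,-0.667],
    [0,0,-0.75],
    [0,0,-0.833]
  ]
}}

```text
t: 3.67
ee_pos: [0.5374, 0.0804, 0.2569]
eef_rot: [-2.466, -1.945, -0.0]
wrist_force: [-1.1, 2.2, 1.1]
grip_width: 0.0001
finger_force: 1.2
```

Run:
```python
from h import *
a=snapshot("top")[140:220,230:310,::-1];b=snapshot("scene")[150:270,210:340,::-1]
cv2.imwrite("pics/p1.png",np.hstack([cv2.resize(a,(390,360),interpolation=2),cv2.resize(b,(390,360),interpolation=2)]))
s=bot.observe();print(s['t'],s['ee_pos'],s['wrist_force'],s['wrist_torque'])
```

```text
3.7667 [0.53748045 0.08006012 0.25691198] [-0.21943436  1.09915414  0.55603371] [ 0.15884933  0.02415486 -0.06948127]
```

View pics/p1.png

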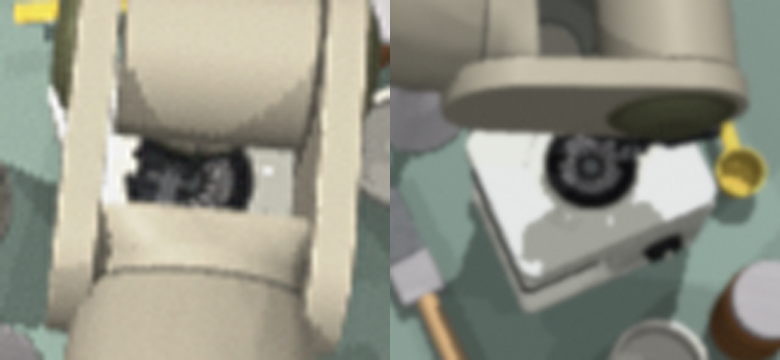

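The arm hides most of the burr. The notch is no longer at the left edge in the scene view, and the 2 N contact force shows the burr is turning. I'll push 45° more, then back off and look.

{"method": "drive_tool", "body": {
  "dp": [
    [0.005,-0.028,0],
    [0.006,-0.056,0],
    [0.006,-0.083,0],
    [0.003,-0.111,0],
    [-0.003,-0.138,0],
    [-0.01,-0.166,0],
    [-0.02,-0.192,0],
    [-0.032,-0.217,0],
    [-0.047,-0.241,0],
    [-0.047,-0.241,0]
  ],
  "angular": [
    [0,0,-0.083],
    [0,0,-0.167],
    [0,0,-0.25],
    [0,0,-0.333],
    [0,0,-0.417],
    [0,0,-0.5],
    [0,0,-0.583],
    [0,0,-0.667],
    [0,0,-0.75],
    [0,0,-0.75]
  ]
}}

```text
t: 4.6
ee_pos: [0.5328, 0.056, 0.257]
eef_rot: [3.022, 0.859, 0.001]
wrist_force: [-0.0, -0.3, 0.1]
grip_width: 0.0001
finger_force: 0.4
```

{"method": "drive_tool", "body": {
  "dp": [
    [0.03,0.06,0],
    [0.06,0.12,0],
    [0.06,0.12,0.4],
    [0.2,0.12,0.8],
    [0.4,0.12,1],
    [0.6,0.12,1],
    [0.6,0.12,1],
    [0.6,0.12,1]
  ],
  "angular": [
    [0,0,0],
    [0,0,0],
    [0,0,0],
    [0,0,0],
    [0,0,0],
    [0,0,0],
    [0,0,0],
    [0,0,0]
  ]
}}

```text
t: 5.27
ee_pos: [0.5933, 0.0685, 0.3561]
eef_rot: [-3.021, -0.863, 0.002]
wrist_force: [0.0, 0.0, -0.3]
grip_width: -0.0
finger_force: 0.0
```

```bash
cat >> h.py <<'E'
def rect(name):
    c=calibration("wrist");a=snapshot("wrist");C=[.5063,.0735]
    i,j=np.mgrid[:600,:600]
    X=np.stack([C[0]+(300-i)*.0002,C[1]+(300-j)*.0002,np.full(i.shape,.175)],-1);p=X@c['R'].T+c['t']
    r=np.hypot(p[...,0],p[...,1])+1e-9;th=np.arctan2(r,p[...,2])*c['fx']/r
    o=cv2.remap(a,(c['cx']+th*p[...,0]).astype(np.float32),(c['cy']+th*p[...,1]).astype(np.float32),cv2.INTER_CUBIC)
    cv2.imwrite(f"pics/{name}.png",o[:,:,::-1]);cv2.imwrite(f"pics/{name}_raw.png",a[:,:,::-1])
    print(-c['R'].T@c['t'])
    return o
E
python3 - <<'E'
from h import *
rect("r2");s=bot.observe();print(s['t'],s['ee_pos'],s['q'])
E
```

```text
[0.65260741 0.10524335 0.42451065]
5.3167 [0.59272627 0.06850667 0.35610152] [-8.31072715e-02  4.37576300e-01  1.05589576e+00 -1.44292373e-04
  1.64978761e+00  9.31537515e-01]
```

View pics/r2.png

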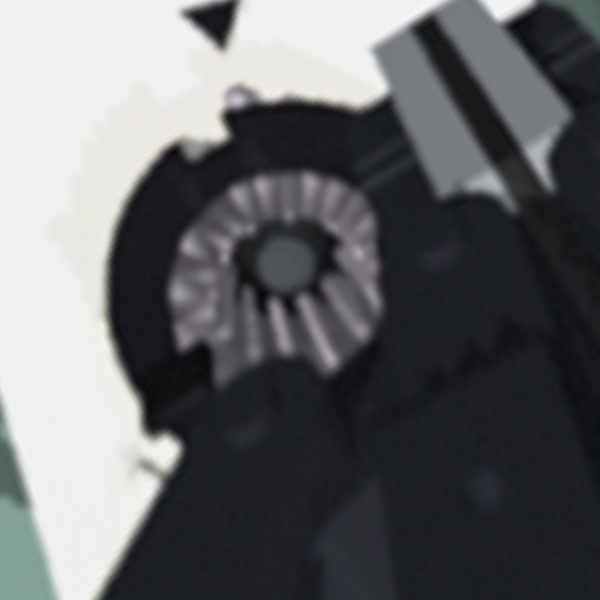

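In the rectified view (0.2 mm per pixel), the flange centre is at (297,292). The notch middle is near (205,133), at about 30°, and the pin is at (240,97), at about 16.3°. About 14° clockwise remains, so I'll go back to the lug and push 14° more.

{"method": "drive_tool", "body": {
  "dp": [
    [-0.2,0,-0.1],
    [-0.4,0,-0.3],
    [-0.54,0,-0.6],
    [-0.54,0,-0.9],
    [-0.54,0,-1],
    [-0.54,0,-1],
    [-0.57,-0.06,-1],
    [-0.59,-0.1,-1],
    [-0.6,-0.12,-1],
    [-0.6,-0.12,-1]
  ],
  "angular": [
    [0,0,0],
    [0,0,0],
    [0,0,0],
    [0,0,0],
    [0,0,0],
    [0,0,0],
    [0,0,0],
    [0,0,0],
    [0,0,0],
    [0,0,0]
  ]
}}

```text
t: 6.15
ee_pos: [0.5329, 0.0555, 0.2579]
eef_rot: [3.021, 0.858, 0.003]
wrist_force: [-0.0, -0.7, -0.6]
grip_width: 0.0004
finger_force: 0.0
```

{"method": "drive_tool", "body": {
  "dp": [
    [-0.008,-0.011,0],
    [-0.016,-0.023,0],
    [-0.025,-0.034,0],
    [-0.034,-0.044,0],
    [-0.042,-0.052,0],
    [-0.05,-0.059,0],
    [-0.05,-0.059,0],
    [-0.05,-0.059,0]
  ],
  "angular": [
    [0,0,-0.04],
    [0,0,-0.083],
    [0,0,-0.125],
    [0,0,-0.167],
    [0,0,-0.2],
    [0,0,-0.233],
    [0,0,-0.233],
    [0,0,-0.233]
  ]
}}

```text
t: 6.82
ee_pos: [0.5282, 0.0501, 0.2576]
eef_rot: [3.103, 0.487, 0.003]
wrist_force: [2.5, -0.2, 2.0]
grip_width: 0.0001
finger_force: 1.0
```

{"method": "drive_tool", "body": {
  "dp": [
    [0.05,0.04,0],
    [0.1,0.08,0],
    [0.1,0.08,0.4],
    [0.3,0.08,0.6],
    [0.6,0.0,0.6],
    [0.8,-0.1,0.6],
    [0.8,-0.1,0.6],
    [0.8,-0.1,0.6],
    [0.8,-0.1,0.6]
  ],
  "angular": [
    [0,0,0],
    [0,0,0],
    [0,0,0],
    [0,0,0],
    [0,0,0],
    [0,0,0],
    [0,0,0],
    [0,0,0],
    [0,0,0]
  ]
}}

```text
t: 7.57
ee_pos: [0.6076, 0.0406, 0.3165]
eef_rot: [-3.103, -0.486, 0.002]
wrist_force: [0.5, 0.2, -0.1]
grip_width: -0.0001
finger_force: 0.0
```

Run:
```python
from h import *
rect("r3");s=bot.observe();print(s['t'],s['ee_pos'],s['q'])
```

```text
[0.67401583 0.06184266 0.38485999]
7.6167 [0.60737233 0.04067133 0.316793  ] [-1.27406220e-01  4.78466130e-01  1.09858431e+00  8.39111295e-05
  1.56539589e+00  1.13265870e+00]
```

View pics/r3.png

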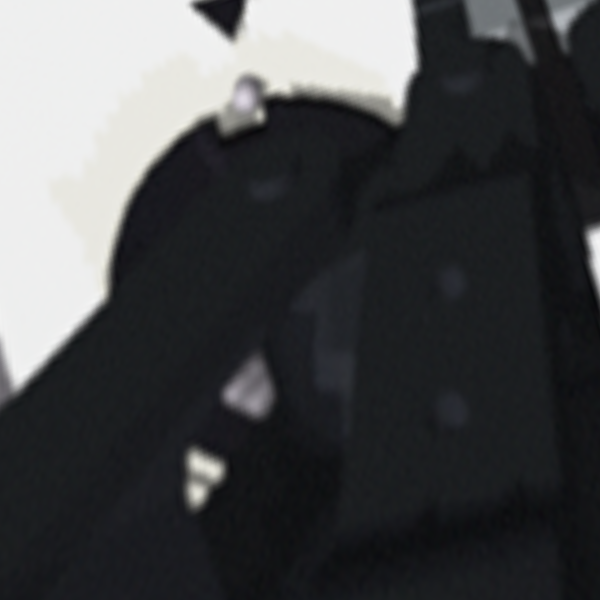

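The notch gap now spans about (218,122) to (267,110), with the pin at (247,95) within it. I'll check the centring numerically.

Run:
```python
from h import *
a=cv2.imread("pics/r3.png").max(2).astype(float)
# flange circle from dark/light edge, visible left/top arc
pts=[]
for row in range(140,280,4):
    d=np.where(a[row]<90)[0];pts.append((d[0],row))
for col in list(range(150,210,4))+list(range(275,300,4)):
    d=np.where(a[:,col]<90)[0];d=d[d>60];pts.append((col,d[0]))
p=np.array(pts,float);A=np.c_[2*p,np.ones(len(p))];s=np.linalg.lstsq(A,(p**2).sum(1),rcond=None)[0]
print("circle",s[:2],np.sqrt(s[2]+s[:2]@s[:2]))
c=s[:2]
for c in (c,np.array([297,292.])):
  th=np.radians(np.arange(0,36,.25))
  for r in (165,170,175,180,185,195,200,205):
    v=cv2.remap(a.astype(np.float32),(c[0]-r*np.sin(th)).astype(np.float32)[None],(c[1]-r*np.cos(th)).astype(np.float32)[None],1)[0]
    l=np.degrees(th[v>80]);print(r,l.min() if len(l) else 0,l.max() if len(l) else 0,v[::8].astype(int))
```

```text
circle [300.03405343 283.78446395] 188.4653389555819
165 0 0 [30 30 31 29 31 28 38 70 54 49 48 46 56 50 28 23 33 39]
170 12.000000000000002 26.75 [ 31  30  32  33  32  28  85 157 112 103 102 105 110 101  51  27  30  36]
175 11.75 27.25 [ 28  26  28  33  31  28 108 187 138 130 131 141 147 127  55  24  31  37]
180 12.000000000000002 27.25 [ 17  17  16  24  23  21  90 148 146 148 140 146 149 125  50  22  29  35]
185 12.25 27.0 [ 32  42  48  34  24  26  75 129 184 186 160 146 158 129  55  30  30  39]
195 0.0 35.75 [148 165 219 200 192 155 107 155 213 221 189 192 221 216 201 180 177 204]
200 0.0 35.75 [201 200 232 236 230 159 100 146 199 203 209 229 232 234 234 228 227 236]
205 0.0 35.75 [230 228 232 234 229 165  98 124 169 176 225 233 233 233 233 233 233 233]
165 0 0 [29 31 30 30 30 26 15 12 13 15 14 17 14 15 23 33 38 35]
170 0 0 [30 29 31 30 32 27 36 29 28 31 31 41 38 22 24 35 38 36]
175 11.0 24.5 [ 30  30  31  32  30  45 119  92  81  82  83  93  87  44  27  31  37  37]
180 10.25 25.25 [ 29  31  33  33  29  72 185 137 120 123 131 138 123  53  24  32  38  35]
185 10.25 25.25 [ 22  25  26  33  25  71 170 141 137 135 143 149 126  50  23  29  37  30]
195 2.0 35.75 [ 53  82  72  44  46  66 117 188 208 181 149 176 154 100  82  78 105 110]
200 0.0 35.75 [115 167 167 132 136 103 131 201 224 193 172 209 207 187 169 171 201 214]
205 0.0 35.75 [168 206 229 220 201 116 130 195 215 199 221 230 232 230 224 226 235 234]
```

The centring is ambiguous at this oblique angle, with 1 to 4° possibly left. I'll put the camera directly over the pin for a vertical view, with the fingertip staying above the lugs.

{"method": "drive_tool", "body": {
  "dp": [
    [-0.25,0.1,0],
    [-0.5,0.2,0],
    [-0.75,0.22,-0.1],
    [-0.9,0.22,-0.2]
  ],
  "angular": [
    [0,0,0],
    [0,0,0],
    [0,0,0],
    [0,0,0]
  ]
}}

```text
t: 7.95
ee_pos: [0.5151, 0.0634, 0.2975]
eef_rot: [3.103, 0.488, 0.001]
wrist_force: [0.9, -0.7, 0.2]
grip_width: -0.0
finger_force: 0.0
```

{"method": "drive_tool", "body": {
  "dp": [
    [-0.2,0,-0.1],
    [-0.42,0,-0.2],
    [-0.42,0,-0.2],
    [-0.42,0,-0.2],
    [-0.42,0,-0.2]
  ],
  "angular": [
    [0,0,0],
    [0,0,0],
    [0,0,0],
    [0,0,0],
    [0,0,0]
  ]
}}

```text
t: 8.37
ee_pos: [0.4762, 0.0623, 0.2777]
eef_rot: [3.103, 0.485, 0.003]
wrist_force: [0.9, -0.1, 0.1]
grip_width: -0.0002
finger_force: 0.0
```

Run:
```python
from h import *
import h
o=rect("r4");s=bot.observe();print(s['t'],s['ee_pos'],s['wrist_force'])
c=calibration("wrist")
b=cv2.resize(o[0:420,60:480],(600,600),interpolation=cv2.INTER_CUBIC)
cv2.imwrite("pics/r4c.png",b[:,:,::-1])
```

```text
[0.54243805 0.08354787 0.34628852]
8.4167 [0.47649656 0.06218158 0.27761131] [-0.75748548 -0.04982255 -0.23575445]
```

View pics/r4c.png

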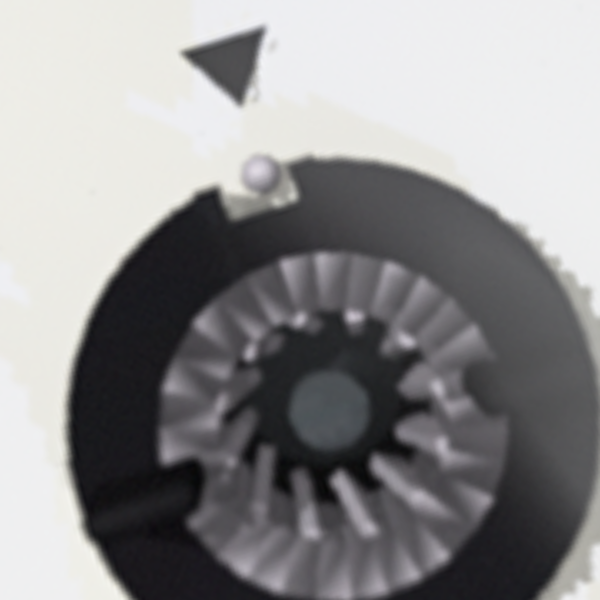

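In the vertical view (0.14 mm per pixel), the notch mouth runs from (220,190) to (290,163) and its floor from (231,218) to (299,198), with the pin at (260,174). The pin is about 0.8 mm off the midline, inside the 2 mm clearance. The tip is already above the flange opposite the pin, so I'll press there gently.

{"method": "drive_tool", "body": {
  "dp": [
    [0,0.01,-0.1],
    [0,0.02,-0.18],
    [0,0.02,-0.23],
    [0,0.02,-0.25],
    [0,0.02,-0.25],
    [0,0.02,-0.25]
  ],
  "angular": [
    [0,0,0],
    [0,0,0],
    [0,0,0],
    [0,0,0],
    [0,0,0],
    [0,0,0]
  ]
}}

```text
t: 8.92
ee_pos: [0.476, 0.0641, 0.252]
eef_rot: [3.104, 0.485, 0.0]
wrist_force: [-1.2, -0.4, -1.3]
grip_width: 0.0002
finger_force: 0.0
```

{"method": "drive_tool", "body": {
  "dp": [
    [0,0,-0.01],
    [0,0,-0.02],
    [0,0,-0.03],
    [0,0,-0.03],
    [0,0,-0.03]
  ],
  "angular": [
    [0,0,0],
    [0,0,0],
    [0,0,0],
    [0,0,0],
    [0,0,0]
  ]
}}

```text
t: 9.33
ee_pos: [0.4758, 0.0641, 0.249]
eef_rot: [3.104, 0.485, 0.0]
wrist_force: [0.9, -0.6, 0.1]
grip_width: 0.0
finger_force: 0.0
```

{"method": "drive_tool", "body": {
  "dp": [
    [0,0,-0.005],
    [0,0,-0.01],
    [0,0,-0.015],
    [0,0,-0.015],
    [0,0,-0.015]
  ],
  "angular": [
    [0,0,0],
    [0,0,0],
    [0,0,0],
    [0,0,0],
    [0,0,0]
  ]
}}

```text
t: 9.75
ee_pos: [0.4759, 0.0641, 0.2475]
eef_rot: [3.104, 0.485, 0.0]
wrist_force: [-0.8, 0.5, 2.7]
grip_width: 0.0
finger_force: 1.1
```

{"method": "drive_tool", "body": {
  "dp": [
    [0,0,-0.005],
    [0,0,-0.01],
    [0,0,-0.01],
    [0,0,-0.01]
  ],
  "angular": [
    [0,0,0],
    [0,0,0],
    [0,0,0],
    [0,0,0]
  ]
}}

```text
t: 10.08
ee_pos: [0.4759, 0.0641, 0.2466]
eef_rot: [3.104, 0.485, 0.0]
wrist_force: [-1.6, -0.9, 4.4]
grip_width: -0.0001
finger_force: 2.4
```

{"method": "drive_tool", "body": {
  "dp": [
    [0,0,-0.005],
    [0,0,-0.01],
    [0,0,-0.01],
    [0,0,-0.01]
  ],
  "angular": [
    [0,0,0],
    [0,0,0],
    [0,0,0],
    [0,0,0]
  ]
}}

```text
t: 10.42
ee_pos: [0.4759, 0.0641, 0.2455]
eef_rot: [3.104, 0.485, 0.0]
wrist_force: [-1.6, -0.6, 3.8]
grip_width: 0.0002
finger_force: 2.1
```

{"method": "drive_tool", "body": {
  "dp": [
    [0,0,-0.005],
    [0,0,-0.01],
    [0,0,-0.01],
    [0,0,-0.01]
  ],
  "angular": [
    [0,0,0],
    [0,0,0],
    [0,0,0],
    [0,0,0]
  ]
}}

```text
t: 10.75
ee_pos: [0.4759, 0.0641, 0.2444]
eef_rot: [3.104, 0.485, 0.0]
wrist_force: [-1.3, -0.1, 4.3]
grip_width: -0.0001
finger_force: 2.0
```

It is sliding down at a steady 4 N, already past 3 mm, so the pin has entered the notch. I'll carry on.

{"method": "drive_tool", "body": {
  "dp": [
    [0,0,-0.005],
    [0,0,-0.01],
    [0,0,-0.015],
    [0,0,-0.015],
    [0,0,-0.015]
  ],
  "angular": [
    [0,0,0],
    [0,0,0],
    [0,0,0],
    [0,0,0],
    [0,0,0]
  ]
}}

```text
t: 11.17
ee_pos: [0.4759, 0.0641, 0.2428]
eef_rot: [-3.104, -0.485, -0.0]
wrist_force: [-0.1, -0.3, 3.7]
grip_width: -0.0001
finger_force: 1.8
```

{"method": "drive_tool", "body": {
  "dp": [
    [0,0,-0.005],
    [0,0,-0.01],
    [0,0,-0.01],
    [0,0,-0.01]
  ],
  "angular": [
    [0,0,0],
    [0,0,0],
    [0,0,0],
    [0,0,0]
  ]
}}

```text
t: 11.5
ee_pos: [0.4759, 0.0641, 0.2419]
eef_rot: [-3.104, -0.485, -0.0]
wrist_force: [-1.1, -0.3, 4.1]
grip_width: 0.0002
finger_force: 1.9
```

{"method": "drive_tool", "body": {
  "dp": [
    [0,0,-0.005],
    [0,0,-0.005],
    [0,0,-0.005]
  ],
  "angular": [
    [0,0,0],
    [0,0,0],
    [0,0,0]
  ]
}}

```text
t: 11.75
ee_pos: [0.4759, 0.0641, 0.2416]
eef_rot: [3.104, 0.485, 0.0]
wrist_force: [-1.3, 0.0, 5.3]
grip_width: -0.0002
finger_force: 3.0
```

{"method": "drive_tool", "body": {
  "dp": [
    [0,0,-0.005],
    [0,0,-0.005],
    [0,0,-0.005]
  ],
  "angular": [
    [0,0,0],
    [0,0,0],
    [0,0,0]
  ]
}}

```text
t: 12.0
ee_pos: [0.4758, 0.0641, 0.2415]
eef_rot: [3.104, 0.485, 0.001]
wrist_force: [-3.1, -0.5, 9.8]
grip_width: 0.0
finger_force: 5.0
```

The force is rising with almost no further travel, which looks like the stop. One small extra press will confirm it, then I'll retreat straight up.

{"method": "drive_tool", "body": {
  "dp": [
    [0,0,-0.005],
    [0,0,-0.005],
    [0,0,-0.005]
  ],
  "angular": [
    [0,0,0],
    [0,0,0],
    [0,0,0]
  ]
}}

```text
t: 12.25
ee_pos: [0.4758, 0.0641, 0.2414]
eef_rot: [3.103, 0.485, 0.002]
wrist_force: [-4.6, -0.7, 13.8]
grip_width: -0.0002
finger_force: 7.1
```

{"method": "drive_tool", "body": {
  "dp": [
    [0,0,0.1],
    [0,0,0.3],
    [0,0,0.32],
    [0,0,0.32],
    [0,0,0.32],
    [0,0,0.32]
  ],
  "angular": [
    [0,0,0],
    [0,0,0],
    [0,0,0],
    [0,0,0],
    [0,0,0],
    [0,0,0]
  ]
}}

```text
t: 12.75
ee_pos: [0.4755, 0.0641, 0.2713]
eef_rot: [-3.103, -0.485, 0.003]
wrist_force: [-0.4, 0.1, -0.1]
grip_width: -0.0002
finger_force: 0.0
```

Run:
```python
from h import *
# compare flange apparent size (pin-side view) before/after: hidden-depth cue = radius on the z=.175 plane
def fit(o):
    a=o.max(2);p=[]
    for row in range(200,400,4):
        d=np.where(a[row]<90)[0]
        if len(d):p.append((d[0],row))
    for col in list(range(150,205,4))+list(range(280,380,4)):
        d=np.where(a[:,col]<110)[0];d=d[d>85]
        if len(d):p.append((col,d[0]))
    p=np.array(p,float)
    for _ in range(3):
        s=np.linalg.lstsq(np.c_[2*p,np.ones(len(p))],(p**2).sum(1),rcond=None)[0];r=np.sqrt(s[2]+s[:2]@s[:2])
        e=abs(np.hypot(*(p-s[:2]).T)-r);p=p[e<=max(np.median(e)*3,1)]
    return s[:2],r*.2,len(p)
b=cv2.imread("pics/r4.png");print("before",fit(b))
o=rect("r5");print("after",fit(o));s=bot.observe();print(s['t'],s['ee_pos'])
```

```text
before (array([292.62880417, 297.21200537]), np.float64(36.92529108483271), 80)
[0.54201102 0.08535298 0.33966754]
after (array([290.93892873, 291.23792285]), np.float64(35.682768944577724), 82)
12.8 [0.47557118 0.0641393  0.27140094]
```

The travel was 6 mm to a hard stop, and the flange now looks 3.4% smaller, which is about 6 mm lower. Both agree that the burr is home, and the tool is clear of it.

```bash
python3 -c "
from rig import bot
print(bot.finish_job())"
```

```text
the job is handed in; nothing more can be done
None
```

I pushed the burr about 109° clockwise by lug b until its notch was over the pin, then pressed it 6 mm down to a firm stop (14 N at most); nothing else was touched, and the job was handed in at about 13 s.

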